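# Load a battery pack through the spring flap of a pack tester

### The arm

A 6-joint arm with a two-finger parallel gripper is mounted at the origin on the work surface. World frame = base frame: x ahead of the robot, y to its left, z up, the work surface at z = 0. Lengths are in m, angles in degrees, forces in N, time in s.
With the tool pointing down it reaches from about 0.375 to 0.9 m from the base axis. Payload 3.1 kg.
Tool frame: the origin (TCP) lies at the very end of the fingers, on their centre line; the grasp point (between the pads) lies 19 mm behind it; x points along the fingers, z is the direction in which the jaws open and shut, and the axes are right-handed (so a half turn about x gives the same grasp; the last joint's range is limited). The gripper opens to 87 mm and grips with 3 to 60 N. Pads are 19 mm wide; open, the fingers measure 117 mm over their backs; the gripper's body (75 mm by 190 mm) begins 51 mm behind the grasp point.
Start: joints at [65.117, 30.224, 82.088, -0, 67.689, -10.227], TCP at [0.158, 0.605, 0.223] pointing down, gripper open.
Joint ranges: [-176.69, 176.69], [-43.24, 126.21], [12.49, 139.97], [-82, 262], [0, 151.66], [-163.58, 163.58]. Speed limits (degrees/s): [159.86, 159.86, 180, 180, 180, 180].

### API

Orientations are given as a 3x3 rotation matrix whose columns are the frame's x, y, z axes.
In Python, from rig import bot gives the robot as it stands.
- The arm moves only by the tool send_rows, never from a script. Its arguments are lists of equal length, an entry for each row: "fingers": the opening, from 0 (shut) to 1 (fully open); "dp": the shift along the world's x, y, z in mm, a list of three; "turn": the turn, a rotation vector about the world's x, y, z in rad, a list of three. In form: {"fingers": [fingers, ...], "dp": [[tx, ty, tz], ...], "turn": [[rx, ry, rz], ...]}. A call has 1 to 10 rows; each row is the pose to reach, as a shift and turn from the pose measured when the call began; what a row does not reach only later rows make up. A row lasts 1/12 s, in which the tool goes at most 41.7 mm and 7.16 degrees, less where a joint would pass 70% of its speed; a pose out of reach is approached as far as the arm can. A call with a gripper value outside its range is refused whole. The fingers move at their own pace and stop on an object; the grip force is fixed at half the most. Time passes only in rows, so rows that repeat a pose let the fingers close. It gives the time, the measured TCP pose, the force and the opening at its end, in the units of the state.
- bot.read_state(): the state, without advancing time (a new reading comes with each control period).
- bot.capture(name): name is "scene" or "side" or "wrist"; returns a dict with "img" (384x512x3 uint8, blue, green, red), "z_map" (384x512 float32, m along the optical axis (not along the pixel's ray), 0 where there is no reading), "mtx" (3x3 intrinsics, pixels), "origin" and "orientation" of the camera in the world; the wrist camera has in their place "hand_eye" (4x4, takes a point from camera to tool coordinates, whose origin is the TCP and whose axes are the tool frame's). Camera axes: x right, y up, looking along -z (the intrinsics and any distortion apply to the point x, -y, -z); pixel columns grow to the right and rows downward; lengths in m; the calibration is good to about 2 mm. The wrist camera is an equidistant fisheye: a pixel r from the principal point sees the ray r / f radians off the axis. A picture is of the moment at which its call begins: read the wrist's pose just before it.
- bot.hand_in(): hands the job in, once; it reports no verdict.
The state is a dict: "time_s": time; "joint_positions": joint angles; "qvel": joint speeds; "tau": joint torques, N m; "position": TCP position; "tcp_rot": TCP orientation; "force": force on the tool from outside, world axes, zero at the start; "moment": the same for the moment, N m; "opening": opening from 0.0 (shut) to 1.0 (fully open).
Only numpy, scipy, OpenCV 4.12 (cv2) and the standard library are available. Lean on these libraries where they do the work, as an engineer would, in place of code of your own. Each camera call takes 0.05 s, during which the arm holds its last target.

### The job

Take the long flat battery pack, the tallest thing in the charging rack, and load it upright, same end down, through the spring flap on top of the pack tester. Then push it down past the flap with the fingertips until it stands on the sprung contacts deep inside and those give by nearly 3 mm (a firm but gentle push of about 14 N more than it took to slide the pack down; never ram the contacts to their stop or force the pack or fingers against the tester), and draw the fingers out so that the flap swings shut over it. Leave everything else where it is.

Things in the scene. Friction and masses are not known exactly. Their poses are not given: they have to be found in the camera images.
- pack: The pack to load: grey rectangular block, 20 x 34 x 118 mm (x, y, z), 0.11 to 0.21 kg, the tallest of the three things in the rack. Origin: centre of its underside; z up its length. It stands in a rack pocket, underside 6 mm above the bench, top at 124 mm; all above 42 mm (the rack's top) is free to grip across the 34 mm width.
- pack_top (a point): Centre of the pack's top face, 118 mm along z from the pack's origin. Seated, it ends 37 to 52 mm (plus what the contacts give) below the tester's top; this depth differs each time, as the contacts' height is set anew, and must be felt.
- rack: Fixed black charging rack, 146 x 56 x 42 mm, three equal pockets (24 x 40 mm inside) in a row along its x, 46 mm apart, the middle one at its centre, floors 6 mm above the bench. The pack may be in any of them. Origin: centre of its underside.
- short_pack: Bystander in the rack: flat grey block like the pack but only 78 mm tall. Origin: centre of its underside. To stay.
- round_cell: Bystander in the rack: grey round cell, 21 mm across, 85 mm tall. Origin: centre of its underside. To stay.
- tester: Fixed grey upright housing, 90 x 110 x 190 mm (x, y, z). Origin: centre of its underside; its front (dark window, three keys) faces its -x. The mouth in its top leads to a roomy shaft, then a snug guide, with sprung contacts at the bottom. The pack goes in with its x, y along the tester's x, y (or half a turn from it), its centre line at tester x = 0, y = 0.
- mouth (a point): Centre of the mouth at the level of the tester's top (tester x = +1, y = 0, z = 190 mm). The mouth is 36 mm in tester x (-17 to +19) and 60 mm in y (-30 to +30), closed by the spring flap; the shaft keeps this size down to 58 mm below the top, so closed fingertips fit in.
- flap (a joint): Opening of the steel spring flap, rad: 0 = shut, level with the top; 1.5 = hanging inside. 34 x 57 mm, hinged along the mouth's +x edge; pushed from above it opens inward (its -x edge goes down) against 0.036 N m (shut) to 0.08 N m (open), 1 to 2.5 N at its edge, and springs shut by itself. It needs 34 mm free depth below the top to swing shut.
- contacts (a joint): How far the sprung contacts at the bottom of the guide are pressed down, in m: 0 = free, 0.005 = hard stop. Stiffness 5 N per mm. After the push some of the travel stays, held by the pack's weight and friction.
- jar: Bystander: small glass jar with white lid, 42 mm across, 45 mm tall, loose. Origin: centre of its underside.
- heat_sink: Bystander: aluminium finned heat sink, 44 x 44 x 24 mm, loose. Origin: centre of its underside.
- screwdriver: Bystander: screwdriver lying on the bench, loose.
- brush_can: Bystander: steel can with brushes, 62 mm across, can 85 mm and brushes about 170 mm tall, loose. Origin: centre of its underside.
- guide (a point): Start of the snug guide, 70 mm below the tester's top (tester x = 0, y = 0, z = 120 mm); sloping lead-ins above it begin 58 mm below the top. Guide inside: tester x from -11.2 to +12.5 mm, y from -18.2 to +18.2 mm, straight down to the sprung contacts. Sliding the pack down it takes roughly 1 to 8 N.
- clip (a point): Lower end of a light brass leaf spring on the guide's +x wall, 91 mm below the tester's top. The leaf (69 to 91 mm deep) presses the pack to the -x wall with about 4 N: once the pack's lower end is about 90 mm below the top (28 mm of it still standing out of the mouth) friction holds it and it does not drop when let go.

How it is judged (in metres and radians):
On the way, in this order (a step that is already met when the one before it is completed fails the run):
1. the pack is through the mouth, upright, its lower end more than 40 mm below the tester's top, holding the flap open (value of joint flap above 0.7 rad and z of pack in the frame of tester between 0 and 0.15 m and angle between pack's own z axis and vertical below 0.2 rad and x of pack in the frame of tester between -0.006 and 0.006 m and y of pack in the frame of tester between -0.006 and 0.006 m), for 0.1 s.
2. the pack is pushed down so that the sprung contacts give by more than 2 mm, while the flap is held open (value of joint contacts above 0.002 m and value of joint flap above 0.7 rad and x of pack in the frame of tester between -0.006 and 0.006 m and y of pack in the frame of tester between -0.006 and 0.006 m), for 0.2 s.
At the end, for the whole second after the job is handed in: The pack stands upright (within 0.1 rad) inside the tester's guide, same end down, centred within 6 mm, released and at rest, its weight on the sprung contacts (pressed by more than 0.2 mm, underside less than 40 mm above the tester's underside), and the flap is shut (below 0.1 rad) (value of joint flap below 0.1 rad and z of pack in the frame of tester below 0.04 m and value of joint contacts above 0.0002 m and angle between pack's own z axis and vertical below 0.1 rad and linear speed of pack below 0.01 m/s and x of pack in the frame of tester between -0.006 and 0.006 m and y of pack in the frame of tester between -0.006 and 0.006 m); the robot touches nothing.
It fails at once if the sprung contacts are rammed: pressed by more than 3.6 mm (value of joint contacts above 0.0036 m).
It fails at once if the pack is forced against the tester with more than 20 N (contact force between pack and tester above 20 N).
It fails at once if the fingers or the rest of the arm are forced against the tester or its flap with more than 25 N (contact force between any of the fingers, the arm and tester above 25 N).
It fails at once if another thing in the rack or on the bench is moved by more than 20 mm (distance of any of short_pack, round_cell, jar, heat_sink, screwdriver, brush_can from where it was at the start of the episode above 0.02 m).
It also fails if it takes over 72 s, if anything falls off the work surface, if the arm or the gripper's body presses on something with over 40 N, if the wrist force passes 120 N, or if a joint passes its speed limit or range.

## Working session

There is one attempt and no reset: what is moved stays moved. The work goes in short steps, Python scripts to look and compute and a tool call to move; the robot and the scene stay as the last step left them, time stands still between calls to the robot, and variables do not carry over. Pictures are saved under pics/ and viewed, and the job is handed in when it is done.

Besides the shell and the picture viewer there is one more tool, called after "Call:" as name(argument=value, ...), one argument or row to a line, values as JSON. send_rows: Moves the arm, as the interface text tells. Its arguments: {"type":"object","properties":{"fingers":{"type":"array","items":{"type":"number"}},"dp":{"type":"array","items":{"type":"array","items":{"type":"number"}}},"turn":{"type":"array","items":{"type":"array","items":{"type":"number"}}}},"required":["fingers","dp","turn"]}

```bash
ls; mkdir -p pics; python3 - <<'E'
from rig import bot
import cv2,numpy as np
s=bot.read_state();print(s)
for n in("scene","side","wrist"):
    c=bot.capture(n);cv2.imwrite(f"pics/{n}0.png",c["img"]);np.savez(f"{n}0.npz",**c)
    print(n,{k:v for k,v in c.items() if k not in("img","z_map")},(c["z_map"]>0).mean())
E
```

```text
pics
{'time_s': 0.0, 'joint_positions': array([ 6.51161784e+01,  3.02773116e+01,  8.21548037e+01, -1.12224083e-03,
        6.76862837e+01, -1.02262858e+01]), 'qvel': array([-0.14335648, -0.10348048, -0.04943263, -0.06448571,  0.07135977,
        0.03898429]), 'tau': array([-5.06797369e-04, -4.40056765e+01, -1.76588559e+01,  6.31462131e-02,
        5.83112868e-02, -1.72798445e-04]), 'position': array([0.15781664, 0.60402124, 0.22159812]), 'tcp_rot': array([[-8.53083479e-04, -9.67457295e-01,  2.53032912e-01],
       [-1.88223389e-03,  2.53034109e-01,  9.67455527e-01],
       [-9.99997865e-01,  3.49053205e-04, -2.03684013e-03]]), 'force': array([-0.16391777, -0.83155005,  0.77291426]), 'moment': array([0.01772008, 0.01504578, 0.00169561]), 'opening': 0.9967509931263456}
scene {'mtx': array([[439.69865265,   0.        , 251.77758384],
       [  0.        , 439.69865265, 195.393163  ],
       [  0.        ,   0.        ,   1.        ]]), 'origin': array([ 1.28837256, -0.09174114,  0.66372041]), 'orientation': array([[ 0.10839429, -0.62650176,  0.77184598],
       [ 0.99400462,  0.05710889
[... 328 characters left out ...]
[[-0.76009169,  0.35858067, -0.54192298],
       [-0.64976799, -0.42952192,  0.6271463 ],
       [-0.00788525,  0.8288129 ,  0.55947028]])} 0.9960988362630209
wrist {'mtx': array([[297.31863964,   0.        , 254.11693085],
       [  0.        , 297.31863964, 190.42880979],
       [  0.        ,   0.        ,   1.        ]]), 'hand_eye': array([[ 1.01565507e-03,  2.45623107e-01, -9.69364873e-01,
        -1.61703888e-01],
       [-2.31483313e-04,  9.69365405e-01,  2.45622999e-01,
         6.76877321e-02],
       [ 9.99999457e-01, -2.50764531e-05,  1.04139854e-03,
         5.63507511e-04],
       [ 0.00000000e+00,  0.00000000e+00,  0.00000000e+00,
         1.00000000e+00]])} 0.9331868489583334
```

View pics/scene0.png

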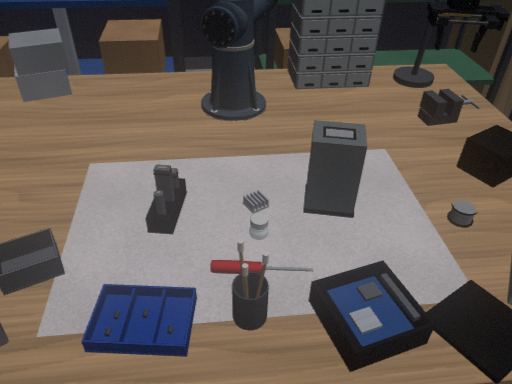

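View pics/side0.png

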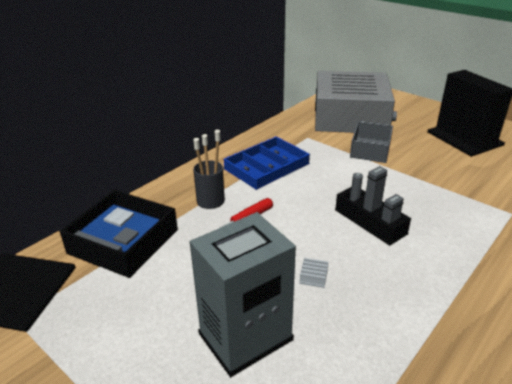

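View pics/wrist0.png

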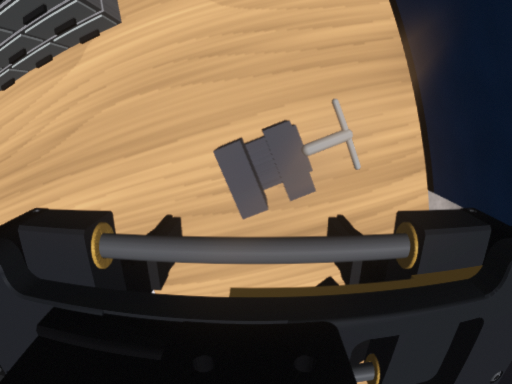

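Scene view: rack at about (168,205), with the tall pack in its middle pocket (165,180), and the tester at (335,170). In the side view the tester's mouth is at (243,242), its window face points to the lower right, and the pack is at (375,185). Next I'll measure from depth.

```bash
cat > h.py <<'E'
import numpy as np,cv2
def cloud(c):
    z=c["z_map"];v,u=np.mgrid[:z.shape[0],:z.shape[1]]
    K=c["mtx"];x=(u-K[0,2])/K[0,0]*z;y=(v-K[1,2])/K[1,1]*z
    P=np.stack([x,-y,-z],-1)@c["orientation"].T+c["origin"]
    P[z==0]=np.nan
    return P
def proj(c,X):
    p=(np.atleast_2d(X)-c["origin"])@c["orientation"]
    K=c["mtx"];return np.c_[K[0,2]+K[0,0]*p[:,0]/-p[:,2],K[1,2]+K[1,1]*p[:,1]/p[:,2]]
def ray(c,uv,h):
    uv=np.atleast_2d(uv).astype(float);K=c["mtx"]
    d=np.c_[(uv[:,0]-K[0,2])/K[0,0],-(uv[:,1]-K[1,2])/K[1,1],-np.ones(len(uv))]@c["orientation"].T
    o=c["origin"];return o+d*((h-o[2])/d[:,2])[:,None]
E
python3 - <<'E'
from h import *
for n in("scene","side"):
    c=dict(np.load(n+"0.npz"));P=cloud(c)
    H,W=P.shape[:2]
    roi=(np.abs(P[...,0]-.6)<.35)&(np.abs(P[...,1])<.45)
    b=roi&(np.abs(P[...,2])<.02);print(n,"bench z",np.median(P[b][:,2]))
    for nm,lo,hi in(("tester",.18,.2),("tall",.112,.135),("mid",.07,.1),("rack",.035,.048)):
        m=(roi&(P[...,2]>lo)&(P[...,2]<hi)).astype(np.uint8)
        k,l,st,ce=cv2.connectedComponentsWithStats(m)
        for i in range(1,k):
            if st[i,4]<25: continue
            Q=P[l==i];r=cv2.minAreaRect((Q[:,:2]*1000).astype(np.float32))
            print(nm,st[i],ce[i].round(1),"z",np.median(Q[:,2]).round(4),"rect",np.round(r[0],1),np.round(r[1],1),round(r[2],1))
E
```

```text
scene bench z -9.228695216667582e-05
tester [ 312  120   55   31 1368] [339.1 135. ] z 0.1888 rect [514.6 183.1] [110.1  95.7] 75.4
tall [309 161  53  17 474] [334.5 170.3] z 0.1235 rect [553.1 166.6] [117.2  41.3] 56.5
tall [153 165  19  10 159] [161.9 169.3] z 0.1218 rect [ 515.1 -191.4] [36.1 22.2] 82.8
tall [239 257   5  12  32] [240.9 261.8] z 0.1264 rect [798.  -48.5] [6.8 5.2] 78.4
tall [261 265   5  11  39] [262.9 269.6] z 0.1251 rect [815.8 -14.7] [5.8 6.7] 38.6
tall [242 273   6  10  34] [244.5 276.9] z 0.1244 rect [830.6 -45.7] [8.  5.8] 89.2
mid [153 168  25  35 366] [163.5 186.1] z 0.0835 rect [ 514.1 -191.2] [ 34.8 112.9] 79.1
mid [307 176  53  17 575] [332.3 184.6] z 0.0851 rect [554.  167.2] [116.4  37.6] 58.4
mid [232 271  37  35 550] [249.8 289.1] z 0.0805 rect [814.7 -35.6] [61.3 61.6] 54.8
rack [145 178  40  45 581] [166.2 205.3] z 0.0409 rect [ 514.5 -191.2] [ 54.6 151. ] 78.3
rack [305 196  50  10 232] [330.6 200.3] z 0.0417 rect [557.6 171.1] [108.6   8. ] 75.7
rack [452 204   7   9  29] [455.1 208. ] z 0.0363 rect [603.2 444.7] [27.7 11.1] 6.0
rack [250 213  1
[... 1951 characters left out ...]
290   99   55 1373] [246.2 319.2] z 0.086 rect [492.4 213.7] [141.7  71.5] 36.2
rack [316 116   7   6  25] [318.4 118.4] z 0.0416 rect [ 817.2 -446.3] [15.8  7.5] 36.3
rack [351 141  39  11 181] [370.2 146.1] z 0.0417 rect [ 637.8 -400.2] [89.7  9.9] 21.9
rack [195 183  30  14 149] [209.8 191.5] z 0.0416 rect [798.8 -22.8] [61.8 32.8] 49.5
rack [337 186  75  46 986] [373.1 210.3] z 0.0437 rect [ 510.6 -188.7] [ 59.5 148.5] 78.5
rack [  69  194   99   57 2360] [119.3 222.3] z 0.0401 rect [853.  164.6] [129.6 132. ] 13.5
rack [ 61 212 116  53 652] [122.6 243.9] z 0.0414 rect [798.7 196.6] [212.1 108.8] 59.1
rack [198 314  95  48 533] [246.4 339.6] z 0.0416 rect [492.9 213.9] [141.3  70.8] 35.6
```

Call:
send_rows(
  fingers=[1,1,1,1,1,1,1,1,1,1],
  dp=[
    [20,-20,35],
    [45,-50,65],
    [70,-80,95],
    [95,-110,120],
    [120,-142,128],
    [146,-172,128],
    [172,-203,128],
    [198,-234,128],
    [224,-265,128],
    [250,-296,128],
  ],
  turn=[
    [0,0,0],
    [0,0,0],
    [0,0,0],
    [0,0,0],
    [0,0,0],
    [0,0,0],
    [0,0,0],
    [0,0,0],
    [0,0,0],
    [0,0,0],
  ],
)

```text
time_s: 0.98
position: [0.3999, 0.3167, 0.3499]
tcp_rot: [[-0.001, -0.968, 0.253], [-0.001, 0.253, 0.968], [-1.0, 0.0, -0.002]]
force: [0.6, 1.7, -0.8]
opening: 1.0
```

Call:
send_rows(
  fingers=[1,1,1,1,1,1,1,1],
  dp=[
    [27,-30,0],
    [54,-60,0],
    [80,-90,0],
    [100,-115,0],
    [113,-132,0],
    [113,-132,0],
    [113,-132,0],
    [113,-132,0],
  ],
  turn=[
    [0,0,0],
    [0,0,0],
    [0,0,0],
    [0,0,0],
    [0,0,0],
    [0,0,0],
    [0,0,0],
    [0,0,0],
  ],
)

```text
time_s: 1.65
position: [0.5121, 0.1851, 0.3495]
tcp_rot: [[-0.002, -0.968, 0.253], [-0.001, 0.253, 0.968], [-1.0, 0.002, -0.001]]
force: [0.2, 0.7, -0.3]
opening: 1.0
```

```bash
cat > w.py <<'E'
from rig import bot
import cv2,numpy as np,sys
def grab(tag):
    s=bot.read_state();c=bot.capture("wrist")
    cv2.imwrite(f"pics/{tag}.png",c["img"])
    T=np.eye(4);T[:3,:3]=s["tcp_rot"];T[:3,3]=s["position"];T=T@c["hand_eye"]
    np.savez(tag+".npz",T=T,**c);print(s["time_s"],s["position"],s["force"],s["opening"]);return s
if __name__=="__main__":grab(sys.argv[1])
E
cat >> h.py <<'E'
def wcloud(c):
    z=c["z_map"];K=c["mtx"];v,u=np.mgrid[:z.shape[0],:z.shape[1]]
    a=(u-K[0,2])/K[0,0];b=(v-K[1,2])/K[1,1];r=np.hypot(a,b)
    k=np.where(r>1e-9,np.tan(np.minimum(r,1.45))/np.maximum(r,1e-9),1)
    P=np.stack([a*k*z,-b*k*z,-z],-1)@c["T"][:3,:3].T+c["T"][:3,3];P[z==0]=np.nan;return P
def wray(c,uv,h):
    uv=np.atleast_2d(uv).astype(float);K=c["mtx"];a=(uv[:,0]-K[0,2])/K[0,0];b=(uv[:,1]-K[1,2])/K[1,1];r=np.maximum(np.hypot(a,b),1e-9)
    d=np.c_[np.sin(r)*a/r,-np.sin(r)*b/r,-np.cos(r)]@c["T"][:3,:3].T;o=c["T"][:3,3]
    return o+d*((h-o[2])/d[:,2])[:,None]
E
python3 w.py w1; python3 - <<'E'
from h import *
c=dict(np.load("w1.npz"));P=wcloud(c)
m=((P[...,2]>.175)&(P[...,2]<.205)&(np.hypot(P[...,0]-.513,P[...,1]-.184)<.09)).astype(np.uint8)
k,l,st,ce=cv2.connectedComponentsWithStats(m)
for i in range(1,k):
    if st[i,4]>100:
        Q=P[l==i];print(st[i],np.median(Q[:,2]),cv2.minAreaRect((Q[:,:2]*1000).astype(np.float32)))
E
```

```text
1.65 [0.51208522 0.18511726 0.3494807 ] [ 0.22414575  0.6772457  -0.28446384] 1.0003495946116838
[ 205  138  102   80 7783] 0.18939658685591282 ((512.711181640625, 186.32595825195312), (111.20594787597656, 90.48715209960938), 75.53349304199219)
```

View pics/w1.png

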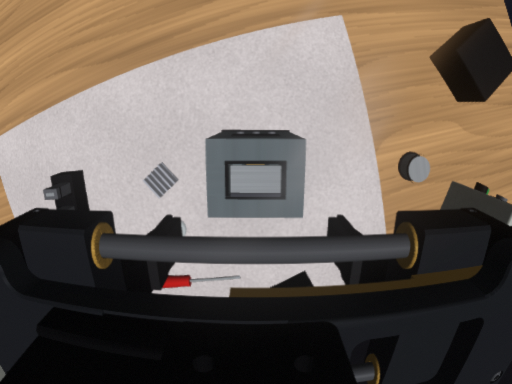

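```bash
python3 - <<'E'
from h import *
c=dict(np.load("w1.npz"));g=cv2.cvtColor(c["img"],cv2.COLOR_BGR2GRAY)
x=cv2.resize(g[120:230,190:320],None,fx=6,fy=6,interpolation=cv2.INTER_CUBIC);cv2.imwrite("pics/w1z.png",x)
R=np.array([[np.cos(a),np.sin(a)] for a in(np.radians(-14.5),np.radians(75.5))])
def tf(p):return (R@((p[:,:2]-[.5127,.1863])*1000).T).T
# column profiles at several rows
for r in(175,180,185): 
    print(r,g[r,200:312].tolist()) if r==180 else 0
print("col",g[125:225,245].tolist())
# outline
m=((c["img"].max(2)<95)).astype(np.uint8)
E
```

```text
180 [195, 194, 191, 194, 193, 185, 137, 108, 104, 105, 105, 103, 103, 103, 104, 104, 103, 103, 103, 103, 103, 103, 102, 101, 88, 49, 32, 33, 42, 63, 104, 145, 146, 145, 144, 144, 144, 144, 144, 144, 144, 143, 144, 144, 144, 143, 144, 144, 144, 144, 144, 143, 143, 143, 143, 143, 144, 143, 142, 143, 142, 142, 143, 142, 142, 142, 142, 141, 142, 141, 141, 141, 142, 143, 143, 141, 142, 142, 142, 140, 119, 84, 69, 70, 70, 77, 97, 113, 114, 115, 114, 115, 116, 115, 115, 116, 116, 117, 117, 117, 117, 118, 118, 120, 138, 179, 186, 187, 188, 189, 193, 192]
col [193, 196, 196, 195, 171, 66, 42, 45, 42, 31, 35, 41, 48, 70, 93, 102, 102, 103, 102, 103, 102, 103, 103, 103, 104, 103, 101, 102, 102, 102, 102, 102, 102, 102, 99, 81, 43, 33, 36, 63, 99, 141, 144, 144, 146, 149, 146, 141, 142, 144, 147, 146, 146, 144, 143, 143, 144, 144, 147, 149, 147, 144, 145, 146, 144, 142, 143, 133, 72, 67, 68, 65, 44, 45, 70, 101, 104, 103, 102, 104, 103, 103, 105, 103, 105, 104, 105, 104, 105, 104, 105, 106, 129, 183, 190, 191, 191, 191, 189, 185]
```

View pics/w1z.png

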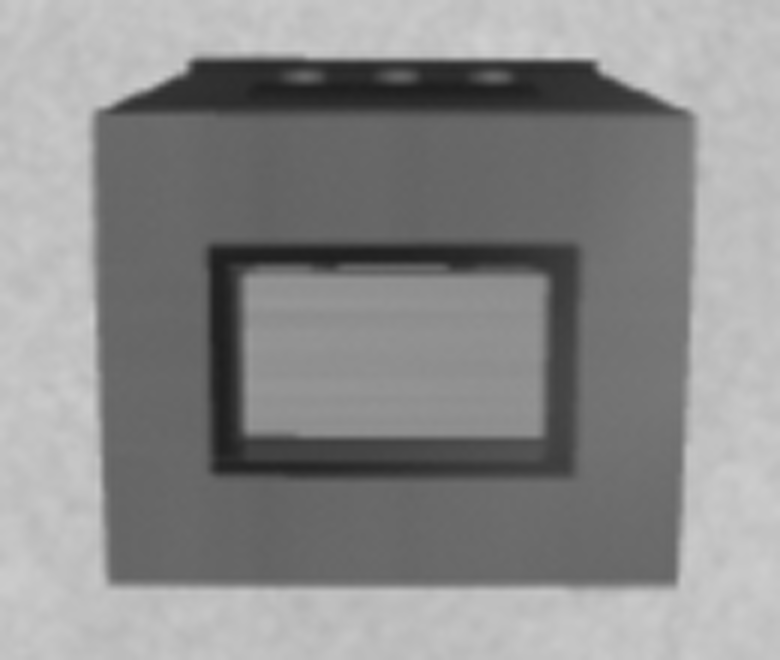

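The wrist view shows the tester top with corners at crop (95,112), (694,114), (678,584) and (109,583). The mouth's dark frame is concentric with it and the keys are on the top side (-x). I'll convert these corners by ray.

```bash
python3 - <<'E'
from h import *
c=dict(np.load("w1.npz"))
def px(a):a=np.array(a,float);return (a+.5)/6-.5+[190,120]
for nm,a in(("top",[(95,112),(694,114),(678,584),(109,583)]),("frame",[(208,245),(580,245),(576,475),(211,475)]),("light",[(243,270),(548,270),(548,438),(243,438)])):
    p=wray(c,px(a),.19)[:,:2]*1000
    e=np.roll(p,-1,0)-p
    print(nm,p.mean(0).round(1),np.hypot(*e.T).round(1),np.degrees(np.arctan2(e[:,1],e[:,0])).round(1))
E
```

```text
top [512.3 186.4] [108.6  89.7 109.3  89.8] [  75.2  -14.5 -104.7  165. ]
frame [513.6 186. ] [67.8 43.5 68.5 43.5] [  75.4  -14.3 -104.6  164.8]
light [512.5 186.6] [55.7 31.7 56.9 31.7] [  75.4  -13.5 -104.6  164.3]
```

Call:
send_rows(
  fingers=[1,1,1,1,1,1,1,1,1,1],
  dp=[
    [0,-40,0],
    [0,-80,0],
    [0,-120,0],
    [0,-160,0],
    [-1,-200,-5],
    [-1,-240,-20],
    [-1,-280,-40],
    [-1,-320,-55],
    [-1,-355,-65],
    [-1,-373,-65],
  ],
  turn=[
    [0,0,0],
    [0,0,0.01],
    [0,0,0.02],
    [0,0,0.03],
    [0,0,0.04],
    [0,0,0.053],
    [0,0,0.053],
    [0,0,0.053],
    [0,0,0.053],
    [0,0,0.053],
  ],
)

```text
time_s: 2.53
position: [0.5097, -0.1896, 0.2822]
tcp_rot: [[-0.005, -0.98, 0.201], [-0.001, 0.201, 0.98], [-1.0, 0.005, -0.002]]
force: [-0.8, 0.1, 0.1]
opening: 1.003
```

Call:
send_rows(
  fingers=[1,1,1],
  dp=[
    [0,0,0],
    [0,0,0],
    [0,0,0],
  ],
  turn=[
    [0,0,0],
    [0,0,0],
    [0,0,0],
  ],
)

```text
time_s: 2.78
position: [0.5096, -0.1877, 0.2823]
tcp_rot: [[-0.006, -0.98, 0.199], [0.001, 0.199, 0.98], [-1.0, 0.006, -0.001]]
force: [0.0, 0.0, -0.5]
opening: 1.001
```

```bash
python3 w.py w2; python3 - <<'E'
from h import *
c=dict(np.load("w2.npz"));P=wcloud(c)
g=cv2.resize(c["img"][120:230,190:320],None,fx=6,fy=6,interpolation=cv2.INTER_CUBIC);cv2.imwrite("pics/w2z.png",g)
for lo,hi in((.115,.13),(.07,.092),(.037,.046)):
  m=((P[...,2]>lo)&(P[...,2]<hi)&(np.hypot(P[...,0]-.511,P[...,1]+.188)<.09)).astype(np.uint8)
  k,l,st,ce=cv2.connectedComponentsWithStats(m)
  for i in range(1,k):
    if st[i,4]>60:
        Q=P[l==i];print(st[i],np.median(Q[:,2]),cv2.minAreaRect((Q[:,:2]*1000).astype(np.float32)))
E
```

```text
2.7833 [ 0.50956079 -0.18767562  0.28228881] [ 0.02059006  0.00305288 -0.48638764] 1.000514667066761
[239 171  31  18 548] 0.1234028113325252 ((510.257568359375, -187.84767150878906), (33.52758026123047, 19.389719009399414), 78.6415786743164)
[240 128  27  17 454] 0.08340275313762333 ((465.1954040527344, -179.96170043945312), (32.25020217895508, 19.490327835083008), 78.34723663330078)
[241 164  27   4  65] 0.07863676867903135 ((500.98199462890625, -186.1283721923828), (32.33075714111328, 0.7347936630249023), 78.41248321533203)
[246 199  17  20 234] 0.09002241530764496 ((555.3553466796875, -197.1747589111328), (20.016069412231445, 19.880271911621094), 60.28298568725586)
[ 234  115   40  104 2064] 0.041455796153681695 ((510.7889709472656, -188.33895874023438), (54.1484260559082, 145.3671875), 78.63671112060547)
```

View pics/w2z.png

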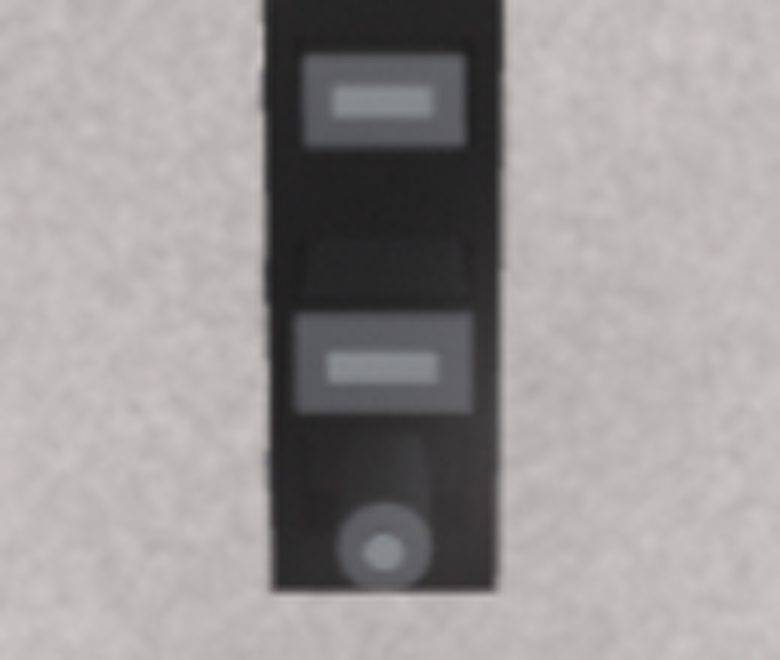

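Call:
send_rows(
  fingers=[1,1,1,1,1,1,1,1,1],
  dp=[
    [0.7,0,-30],
    [0.7,0,-65],
    [0.7,0,-100],
    [0.7,0,-135],
    [0.7,0,-160],
    [0.7,0,-175],
    [0.7,0,-183],
    [0.7,0,-183],
    [0.7,0,-183],
  ],
  turn=[
    [0,-0.006,0],
    [0,-0.006,0],
    [0,-0.006,0],
    [0,-0.006,0],
    [0,-0.006,0],
    [0,-0.006,0],
    [0,-0.006,0],
    [0,-0.006,0],
    [0,-0.006,0],
  ],
)

```text
time_s: 3.58
position: [0.5111, -0.1867, 0.1003]
tcp_rot: [[0.002, -0.98, 0.197], [-0.0, 0.197, 0.98], [-1.0, -0.002, -0.0]]
force: [0.7, -0.7, -0.2]
opening: 1.002
```

Call:
send_rows(
  fingers=[0.6,0.5,0.4,0.3,0.2,0.1,0,0,0,0],
  dp=[
    [0,0,0],
    [0,0,0],
    [0,0,0],
    [0,0,0],
    [0,0,0],
    [0,0,0],
    [0,0,0],
    [0,0,0],
    [0,0,0],
    [0,0,0],
  ],
  turn=[
    [0,0,0],
    [0,0,0],
    [0,0,0],
    [0,0,0],
    [0,0,0],
    [0,0,0],
    [0,0,0],
    [0,0,0],
    [0,0,0],
    [0,0,0],
  ],
)

```text
time_s: 4.42
position: [0.5111, -0.1868, 0.1002]
tcp_rot: [[0.002, -0.98, 0.197], [-0.0, 0.197, 0.98], [-1.0, -0.002, -0.0]]
force: [-0.1, -0.4, 0.5]
opening: 0.385
```

```bash
python3 w.py w3
```

```text
4.4167 [ 0.51112352 -0.1867586   0.10021185] [-0.06355318 -0.35166615  0.54672322] 0.3846317608835934
```

View pics/w3.png

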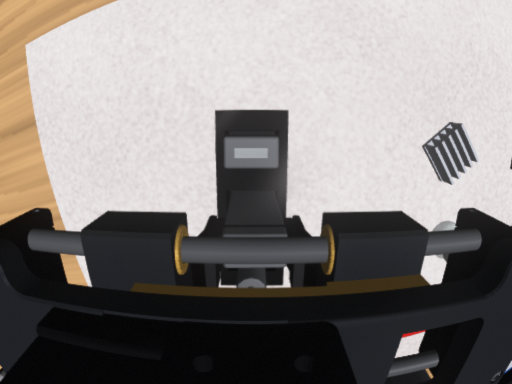

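Call:
send_rows(
  fingers=[0,0,0,0,0,0,0,0,0,0],
  dp=[
    [0,0,8],
    [0,0,25],
    [0,0,50],
    [0,0,85],
    [0,0,120],
    [0,0,160],
    [0,0,195],
    [0,10,220],
    [0,35,230],
    [0,70,230],
  ],
  turn=[
    [0,0.002,0],
    [0,0.002,0],
    [0,0.002,0],
    [0,0.002,0],
    [0,0.002,0],
    [0,0.002,0],
    [0,0.002,0],
    [0,0.002,0],
    [0,0.002,-0.01],
    [0,0.002,-0.02],
  ],
)

```text
time_s: 5.3
position: [0.5129, -0.1188, 0.3342]
tcp_rot: [[0.007, -0.975, 0.221], [-0.005, 0.221, 0.975], [-1.0, -0.008, -0.003]]
force: [0.9, 0.7, -1.8]
opening: 0.388
```

Call:
send_rows(
  fingers=[0,0,0,0,0,0,0,0,0,0],
  dp=[
    [0,35,0],
    [0,70,0],
    [0,108,0],
    [0,146,0],
    [0,184,0],
    [0,222,0],
    [0,258,0],
    [0,286,0],
    [0,305,0],
    [0,305,0],
  ],
  turn=[
    [0,0,-0.01],
    [0,0,-0.02],
    [0,0,-0.033],
    [0,0,-0.033],
    [0,0,-0.033],
    [0,0,-0.033],
    [0,0,-0.033],
    [0,0,-0.033],
    [0,0,-0.033],
    [0,0,-0.033],
  ],
)

```text
time_s: 6.13
position: [0.5118, 0.1901, 0.3342]
tcp_rot: [[0.006, -0.969, 0.248], [-0.003, 0.248, 0.969], [-1.0, -0.007, -0.001]]
force: [1.0, -0.4, -2.4]
opening: 0.389
```

Call:
send_rows(
  fingers=[0,0,0],
  dp=[
    [0,0,0],
    [0,0,0],
    [0,0,0],
  ],
  turn=[
    [0,0,0],
    [0,0,0],
    [0,0,0],
  ],
)

```text
time_s: 6.38
position: [0.5115, 0.1892, 0.3342]
tcp_rot: [[0.006, -0.968, 0.249], [-0.004, 0.249, 0.968], [-1.0, -0.006, -0.002]]
force: [-1.3, -0.4, -0.9]
opening: 0.392
```

```bash
python3 - <<'E'
from w import *
s=grab("w4");print(s["tcp_rot"])
from h import *
for n in("scene","side"):
    c=bot.capture(n);cv2.imwrite(f"pics/{n}4.png",c["img"]);np.savez(f"{n}4.npz",**c)
E
python3 - <<'E'
import cv2
a=cv2.imread("pics/scene4.png")[40:200,260:420];b=cv2.imread("pics/side4.png")[100:300,160:330]
cv2.imwrite("pics/z4.png",cv2.hconcat([cv2.resize(a,(395,395),interpolation=cv2.INTER_CUBIC),cv2.resize(b,(395,395),interpolation=cv2.INTER_CUBIC)]))
E
```

```text
6.3833 [0.51151648 0.18923154 0.33415243] [-1.25928999 -0.36091608 -0.85951685] 0.39211743705904994
[[ 0.00551307 -0.96846292  0.24909672]
 [-0.00361069  0.2490796   0.96847629]
 [-0.99997828 -0.00623869 -0.00212363]]
```

View pics/z4.png

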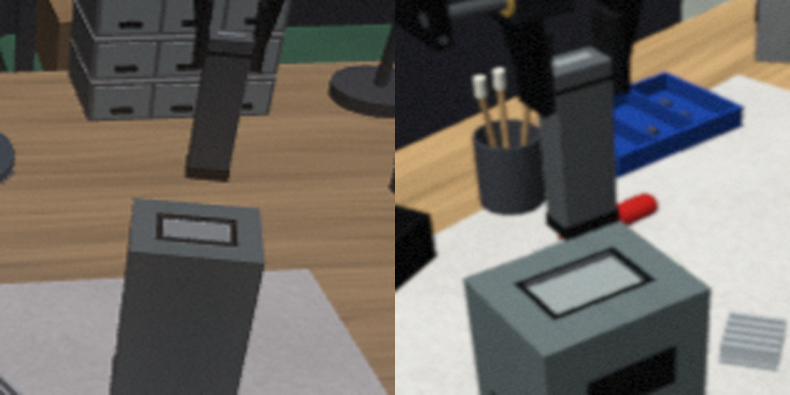

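View pics/w4.png

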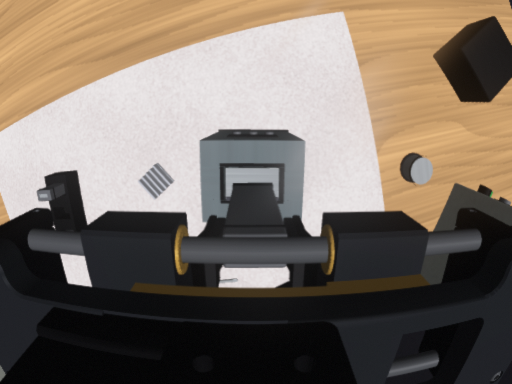

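```bash
cat > pk.py <<'E'
from h import *
import sys
# axes tester x=-14.7deg, y=75.3deg
a=np.radians(-14.7);X=np.array([np.cos(a),np.sin(a)]);Y=np.array([-X[1],X[0]])
def go(tag,zl,zh,cxy):
  for n in("scene","side"):
    c=dict(np.load(n+tag+".npz"));P=cloud(c)
    m=(P[...,2]>zl)&(P[...,2]<zh)&(np.hypot(P[...,0]-cxy[0],P[...,1]-cxy[1])<.032)
    m=cv2.erode(m.astype(np.uint8),np.ones((3,3)))>0
    Q=P[m];q=np.c_[Q[:,:2]@X,Q[:,:2]@Y,Q[:,2]]*1000
    o=np.array([.5124,.1863]);o=np.array([o@X,o@Y])*1000
    q[:,:2]-=o
    # normals: use local depth gradient by face: try face x (plane x=a+bz+cy) via RANSAC-free split
    h,_=np.histogram(q[:,0],40);
    for k,other in((0,1),(1,0)):
        for sgn in(1,-1):
            e=np.percentile(sgn*q[:,k],97 )
            s=np.abs(sgn*q[:,k]-e)<4
            for _ in range(4):
                A=np.c_[np.ones(s.sum()),q[s,2]-(zl+zh)*500,q[s,other]]
                w,*_=np.linalg.lstsq(A,q[s,k],rcond=None)
                r=q[:,k]-np.c_[np.ones(len(q)),q[:,2]-(zl+zh)*500,q[:,other]]@w
                s=np.abs(r)<1.2
            print(n,"xy"[k],sgn,"n",s.sum(),"of",len(q),"plane at",w[0].round(2),"dz",w[1].round(4),"dother",w[2].round(3))
go(sys.argv[1],float(sys.argv[2]),float(sys.argv[3]),(float(sys.argv[4]),float(sys.argv[5])))
E
python3 pk.py 4 .247 .305 .5118 .189
python3 - <<'E'
from h import *
for n in("scene","side"):
    c=dict(np.load(f"{n}4.npz"));P=cloud(c)
    m=(P[...,2]>.186)&(P[...,2]<.196)&(np.hypot(P[...,0]-.513,P[...,1]-.186)<.09)
    print(n,m.sum(),P[m][:,2].mean(),cv2.minAreaRect((P[m][:,:2]*1000).astype(np.float32)))
    m=(P[...,2]>.335)&(P[...,2]<.375)&(np.hypot(P[...,0]-.512,P[...,1]-.189)<.016);print(np.percentile(P[m][:,2],[50,90]) if m.sum() else 0)
E
```

```text
scene x 1 n 225 of 395 plane at 10.79 dz -0.0045 dother 0.012
scene x -1 n 222 of 395 plane at 10.31 dz -0.0006 dother 0.005
scene y 1 n 33 of 395 plane at 14.56 dz 0.0123 dother -0.349
scene y -1 n 32 of 395 plane at -15.23 dz 0.0189 dother 0.064
side x 1 n 139 of 1033 plane at -5.48 dz -0.0458 dother 0.43
side x -1 n 749 of 1033 plane at -10.65 dz -0.0023 dother -0.001
side y 1 n 274 of 1033 plane at 17.84 dz 0.0197 dother 0.055
side y -1 n 61 of 1033 plane at -11.64 dz 0.0124 dother -0.041
scene 1216 0.18897566915392727 ((515.4894409179688, 182.8060760498047), (110.19395446777344, 94.93405151367188), 75.64984130859375)
[0.35160965 0.35762414]
side 4109 0.1915121761917782 ((512.36669921875, 185.23785400390625), (111.91178894042969, 93.43788146972656), 75.28339385986328)
[0.35385005 0.36036965]
```

```bash
cat > tf.py <<'E'
from h import *
a=np.radians(-14.7);X=np.array([np.cos(a),np.sin(a)]);Y=np.array([-X[1],X[0]])
o=np.array([.5124,.1863]);o=np.array([o@X,o@Y])*1000
for n in("scene","side"):
    c=dict(np.load(n+"4.npz"));P=cloud(c)
    q=np.stack([P[...,:2]@X*1000-o[0],P[...,:2]@Y*1000-o[1],P[...,2]*1000],-1)
    for k,t,sg,h in((0,45,1,110),(0,45,-1,110),(1,55,1,90),(1,55,-1,90)):
        m=(np.abs(sg*q[...,k]-t)<6)&(q[...,2]>130)&(q[...,2]<183)&(np.abs(q[...,1-k])<h/2-6)
        m=cv2.erode(m.astype(np.uint8),np.ones((3,3)))>0
        if m.sum()<60: continue
        Q=q[m];A=np.c_[np.ones(len(Q)),Q[:,2]-190,Q[:,1-k]]
        w,*_=np.linalg.lstsq(A,Q[:,k],rcond=None);r=Q[:,k]-A@w
        print(n,"xy"[k],sg,len(Q),w.round(4),"med resid",np.median(abs(r)).round(2))
E
python3 tf.py
```

```text
scene x 1 808 [ 4.73355e+01  4.40000e-03 -2.40000e-03] med resid 0.91
side x -1 1610 [-4.37628e+01  2.64000e-02  2.40000e-03] med resid 0.57
side y 1 547 [ 5.4322e+01  4.6000e-03 -2.5000e-03] med resid 0.22
```

Call:
send_rows(
  fingers=[0,0,0,0,0,0,0,0],
  dp=[
    [1.8,-1.8,-5],
    [1.8,-1.8,-15],
    [1.8,-1.8,-25],
    [1.8,-1.8,-35],
    [1.8,-1.8,-40],
    [1.8,-1.8,-40],
    [1.8,-1.8,-40],
    [1.8,-1.8,-40],
  ],
  turn=[
    [0.004,0.0055,-0.005],
    [0.004,0.0055,-0.005],
    [0.004,0.0055,-0.005],
    [0.004,0.0055,-0.005],
    [0.004,0.0055,-0.005],
    [0.004,0.0055,-0.005],
    [0.004,0.0055,-0.005],
    [0.004,0.0055,-0.005],
  ],
)

```text
time_s: 7.2
position: [0.514, 0.1874, 0.2944]
tcp_rot: [[0.001, -0.967, 0.255], [0.001, 0.255, 0.967], [-1.0, -0.001, 0.001]]
force: [0.2, 0.2, -2.1]
opening: 0.39
```

```bash
python3 - <<'E'
from rig import bot
import numpy as np
s=bot.read_state();print(s["position"],s["tcp_rot"].round(4),s["force"])
for n in("scene","side"):
    c=bot.capture(n);np.savez(f"{n}5.npz",**c)
E
python3 pk.py 5 .208 .265 .5128 .188
```

```text
[0.51397474 0.18741297 0.29442911] [[ 1.100e-03 -9.671e-01  2.545e-01]
 [ 8.000e-04  2.545e-01  9.671e-01]
 [-1.000e+00 -8.000e-04  1.100e-03]] [ 0.16452221  0.17168901 -2.08407086]
scene x 1 n 179 of 315 plane at 13.17 dz -0.012 dother -0.011
scene x -1 n 188 of 315 plane at 12.62 dz 0.0055 dother -0.011
scene y 1 n 29 of 315 plane at 7.11 dz -0.0255 dother 0.192
scene y -1 n 23 of 315 plane at -12.09 dz 0.0089 dother -0.26
side x 1 n 33 of 873 plane at 55.07 dz 0.0191 dother -3.003
side x -1 n 637 of 873 plane at -8.32 dz -0.0027 dother -0.002
side y 1 n 224 of 873 plane at 16.83 dz 0.0162 dother 0.036
side y -1 n 57 of 873 plane at -11.84 dz 0.0014 dother 0.018
```

Call:
send_rows(
  fingers=[0,0,0,0,0,0,0,0,0,0],
  dp=[
    [0,-0.4,-4],
    [0,-0.4,-8],
    [0,-0.4,-14],
    [0,-0.4,-20],
    [0,-0.4,-27],
    [0,-0.4,-34],
    [0,-0.4,-42],
    [0,-0.4,-50],
    [0,-0.4,-56],
    [0,-0.4,-58],
  ],
  turn=[
    [0,0,0],
    [0,0,0],
    [0,0,0],
    [0,0,0],
    [0,0,0],
    [0,0,0],
    [0,0,0],
    [0,0,0],
    [0,0,0],
    [0,0,0],
  ],
)

```text
time_s: 8.13
position: [0.5126, 0.1868, 0.2347]
tcp_rot: [[-0.003, -0.967, 0.255], [0.0, 0.255, 0.967], [-1.0, 0.003, -0.0]]
force: [-2.7, -0.9, -0.7]
opening: 0.385
```

```bash
python3 - <<'E'
from rig import bot
import cv2
s=bot.read_state();print(s["position"],s["force"],s["moment"],s["opening"])
o=[]
for n,r in(("scene",(slice(60,200),slice(280,400))),("side",(slice(130,300),slice(170,316)))):
    c=bot.capture(n);o.append(cv2.resize(c["img"][r],(395,460),interpolation=cv2.INTER_CUBIC))
cv2.imwrite("pics/z6.png",cv2.hconcat(o))
E
```

```text
[0.51264006 0.18683014 0.23467441] [-2.68733223 -0.85067612 -0.66280858] [ 0.03561057  0.52744881 -0.03348303] 0.3851004673326307
```

View pics/z6.png

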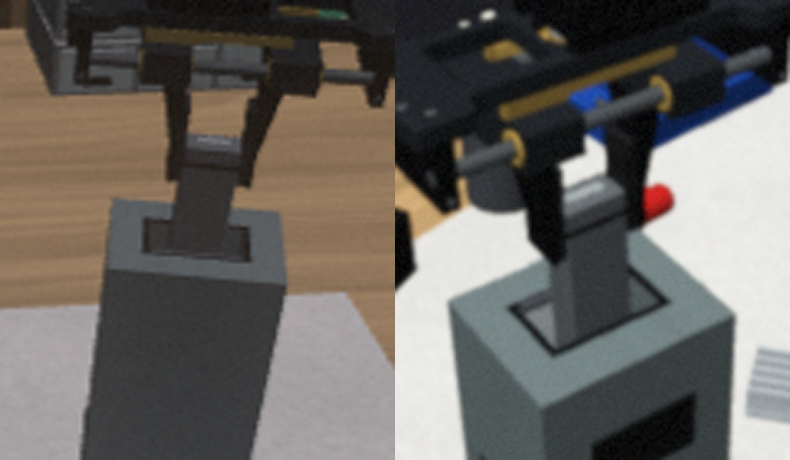

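Call:
send_rows(
  fingers=[0,0,0,0,0,0,0,0,0],
  dp=[
    [1.2,0,0],
    [1.2,0,-2],
    [1.2,0,-4],
    [1.2,0,-7],
    [1.2,0,-10],
    [1.2,0,-13],
    [1.2,0,-16],
    [1.2,0,-18],
    [1.2,0,-18],
  ],
  turn=[
    [0,-0.003,0],
    [0,-0.003,0],
    [0,-0.003,0],
    [0,-0.003,0],
    [0,-0.003,0],
    [0,-0.003,0],
    [0,-0.003,0],
    [0,-0.003,0],
    [0,-0.003,0],
  ],
)

```text
time_s: 8.98
position: [0.5135, 0.1868, 0.2167]
tcp_rot: [[-0.001, -0.967, 0.255], [0.0, 0.255, 0.967], [-1.0, 0.001, 0.0]]
force: [-2.1, 1.1, -2.0]
opening: 0.39
```

```bash
python3 - <<'E'
from rig import bot
import numpy as np
s=bot.read_state();print(s["position"],s["force"],s["moment"],s["opening"])
for n in("scene","side"):
    c=bot.capture(n);np.savez(f"{n}7.npz",**c)
E
python3 pk.py 7 .193 .212 .513 .187
```

```text
[0.51348498 0.18681006 0.21667033] [-2.07217201  1.0912269  -1.9550303 ] [ 0.199706    0.5586447  -0.03694054] 0.3895448715740598
scene x 1 n 54 of 79 plane at 12.5 dz 0.1267 dother -0.01
scene x -1 n 53 of 79 plane at 12.36 dz 0.1504 dother 0.013
scene y 1 n 8 of 79 plane at 21.96 dz 0.1267 dother -0.929
scene y -1 n 7 of 79 plane at -19.36 dz 0.0792 dother 0.294
side x 1 n 6 of 183 plane at 44.14 dz -0.5175 dother -2.535
side x -1 n 143 of 183 plane at -9.21 dz -0.0074 dother -0.002
side y 1 n 43 of 183 plane at 16.89 dz 0.1039 dother 0.13
side y -1 n 12 of 183 plane at -7.41 dz 0.0289 dother 0.42
```

Call:
send_rows(
  fingers=[0,0,0,0,0],
  dp=[
    [0.3,0,-2],
    [0.3,0,-4],
    [0.3,0,-6],
    [0.3,0,-8],
    [0.3,0,-8],
  ],
  turn=[
    [0,0,0],
    [0,0,0],
    [0,0,0],
    [0,0,0],
    [0,0,0],
  ],
)

```text
time_s: 9.5
position: [0.5134, 0.1869, 0.2084]
tcp_rot: [[-0.002, -0.967, 0.255], [0.0, 0.255, 0.967], [-1.0, 0.002, -0.0]]
force: [-1.5, 1.8, -1.7]
opening: 0.385
```

Call:
send_rows(
  fingers=[0,0,0,0,0,0],
  dp=[
    [0,-0.3,-2],
    [0,-0.3,-4],
    [0,-0.3,-6],
    [0,-0.3,-8],
    [0,-0.3,-10],
    [0,-0.3,-10],
  ],
  turn=[
    [0,0,0],
    [0,0,0],
    [0,0,0],
    [0,0,0],
    [0,0,0],
    [0,0,0],
  ],
)

```text
time_s: 10.0
position: [0.5133, 0.1867, 0.1986]
tcp_rot: [[-0.002, -0.967, 0.255], [0.001, 0.255, 0.967], [-1.0, 0.002, 0.0]]
force: [-2.4, 0.6, 3.0]
opening: 0.389
```

Call:
send_rows(
  fingers=[0,0,0,0,0,0],
  dp=[
    [0,0,-2],
    [0,0,-4],
    [0,0,-5.5],
    [0,0,-6.5],
    [0,0,-6.5],
    [0,0,-6.5],
  ],
  turn=[
    [0,0,0],
    [0,0,0],
    [0,0,0],
    [0,0,0],
    [0,0,0],
    [0,0,0],
  ],
)

```text
time_s: 10.5
position: [0.5132, 0.1868, 0.1917]
tcp_rot: [[-0.002, -0.967, 0.255], [0.001, 0.255, 0.967], [-1.0, 0.002, 0.0]]
force: [-2.2, 1.6, 1.6]
opening: 0.384
```

```bash
python3 - <<'E'
from rig import bot
import numpy as np,cv2
s=bot.read_state();print(s["position"],s["force"],s["moment"],s["opening"])
o=[]
for n,r in(("scene",(slice(60,200),slice(280,400))),("side",(slice(130,300),slice(170,316)))):
    c=bot.capture(n);o.append(cv2.resize(c["img"][r],(395,460),interpolation=cv2.INTER_CUBIC))
    np.savez(f"{n}8.npz",**c)
cv2.imwrite("pics/z8.png",cv2.hconcat(o))
E
```

```text
[0.51318576 0.18677627 0.19168237] [-2.24344162  1.61573818  1.58089001] [0.27692011 0.62904277 0.02999747] 0.38362652581649487
```

View pics/z8.png

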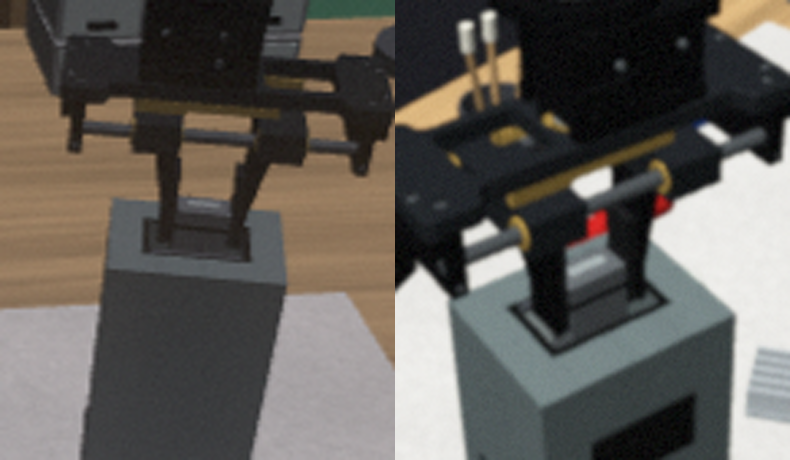

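```bash
python3 - <<'E'
from h import *
for n in("side","scene"):
    c=dict(np.load(n+"8.npz"));P=cloud(c)
    m=(P[...,2]>.2)&(P[...,2]<.235)&(np.hypot(P[...,0]-.513,P[...,1]-.187)<.009)
    print(n,m.sum(),np.percentile(P[m][:,2],[10,50,90]).round(4))
E
```

```text
side 108 [0.2142 0.2174 0.2183]
scene 26 [0.2141 0.2149 0.2158]
```

Call:
send_rows(
  fingers=[0.45,0.5,0.55,0.6,0.65,0.65,0.65,0.65],
  dp=[
    [0,0,0],
    [0,0,0],
    [0,0,0.5],
    [0,0,0.5],
    [0,0,1],
    [0,0,1],
    [0,0,1],
    [0,0,1],
  ],
  turn=[
    [0,0,0],
    [0,0,0],
    [0,0,0],
    [0,0,0],
    [0,0,0],
    [0,0,0],
    [0,0,0],
    [0,0,0],
  ],
)

```text
time_s: 11.27
position: [0.5133, 0.1867, 0.1927]
tcp_rot: [[-0.002, -0.967, 0.255], [0.001, 0.255, 0.967], [-1.0, 0.002, 0.0]]
force: [0.5, -0.5, 0.6]
opening: 0.647
```

Call:
send_rows(
  fingers=[0.65,0.65,0.65,0.65,0.65,0.65],
  dp=[
    [0,0,8],
    [0,0,20],
    [0,0,35],
    [0,0,45],
    [0,0,50],
    [0,0,50],
  ],
  turn=[
    [0,0,0],
    [0,0,0],
    [0,0,0],
    [0,0,0],
    [0,0,0],
    [0,0,0],
  ],
)

```text
time_s: 11.77
position: [0.5142, 0.1869, 0.2444]
tcp_rot: [[0.001, -0.967, 0.255], [0.001, 0.255, 0.967], [-1.0, -0.001, 0.002]]
force: [0.7, -1.1, -0.7]
opening: 0.649
```

Call:
send_rows(
  fingers=[0,0,0,0,0,0,0,0,0,0],
  dp=[
    [0,0,0],
    [0,0,0],
    [0,0,0],
    [0,0,0],
    [0,0,0],
    [0,0,0],
    [0,0,0],
    [0,0,0],
    [0,0,0],
    [0,0,0],
  ],
  turn=[
    [0,0,0],
    [0,0,0],
    [0,0,0],
    [0,0,0],
    [0,0,0],
    [0,0,0],
    [0,0,0],
    [0,0,0],
    [0,0,0],
    [0,0,0],
  ],
)

```text
time_s: 12.6
position: [0.5142, 0.1869, 0.2444]
tcp_rot: [[0.001, -0.967, 0.255], [0.001, 0.255, 0.967], [-1.0, -0.001, 0.002]]
force: [-0.3, -0.1, 1.0]
opening: 0.029
```

```bash
python3 - <<'E'
from rig import bot
from h import *
s=bot.read_state();print(s["time_s"],s["position"],s["tcp_rot"].round(4),s["force"],s["opening"])
o=[]
for n,r in(("scene",(slice(60,200),slice(280,400))),("side",(slice(130,300),slice(170,316)))):
    c=bot.capture(n);o.append(cv2.resize(c["img"][r],(395,460),interpolation=cv2.INTER_CUBIC))
    np.savez(f"{n}9.npz",**c)
    P=cloud(c)
    m=(P[...,2]>.2)&(P[...,2]<.228)&(np.hypot(P[...,0]-.513,P[...,1]-.187)<.022)
    t=m&(P[...,2]>np.percentile(P[m][:,2],50)-.001)
    print(n,m.sum(),np.percentile(P[m][:,2],[10,50,90]).round(4),cv2.minAreaRect((P[t][:,:2]*1000).astype(np.float32)))
cv2.imwrite("pics/z9.png",cv2.hconcat(o))
E
```

```text
12.6 [0.51417951 0.18690547 0.24436647] [[ 1.300e-03 -9.670e-01  2.549e-01]
 [ 1.300e-03  2.549e-01  9.670e-01]
 [-1.000e+00 -9.000e-04  1.500e-03]] [-0.25934218 -0.06818767  0.95444057] 0.028686972170012284
scene 184 [0.2033 0.2123 0.2154] ((513.761474609375, 184.22378540039062), (32.8535270690918, 21.306373596191406), 74.6019287109375)
side 542 [0.2033 0.2156 0.2182] ((510.6488952636719, 187.90061950683594), (34.08976364135742, 20.534881591796875), 75.22514343261719)
```

View pics/z9.png

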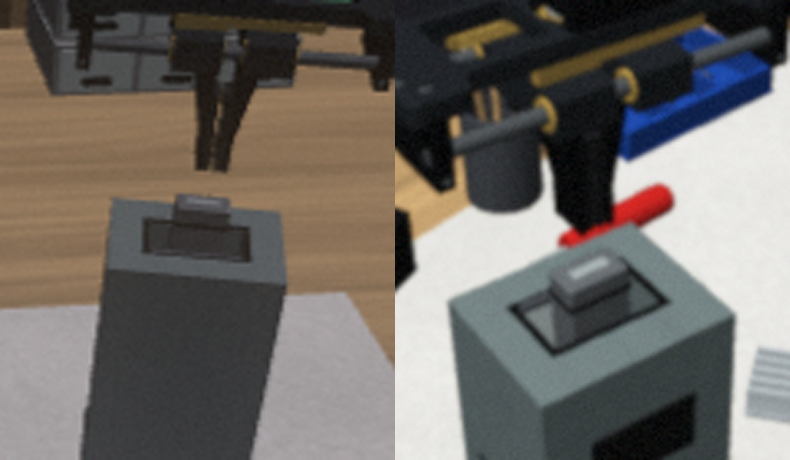

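Call:
send_rows(
  fingers=[0,0,0,0,0,0],
  dp=[
    [-0.7,0,-8],
    [-0.7,0,-16],
    [-0.7,0,-22],
    [-0.7,0,-26],
    [-0.7,0,-27],
    [-0.7,0,-27],
  ],
  turn=[
    [0,0,0],
    [0,0,0],
    [0,0,0],
    [0,0,0],
    [0,0,0],
    [0,0,0],
  ],
)

```text
time_s: 13.2
position: [0.5132, 0.1868, 0.2168]
tcp_rot: [[0.0, -0.967, 0.255], [0.001, 0.255, 0.967], [-1.0, 0.0, 0.001]]
force: [-0.5, -0.3, -0.4]
opening: 0.006
```

Call:
send_rows(
  fingers=[0,0,0,0,0],
  dp=[
    [0,0,-1],
    [0,0,-2],
    [0,0,-3],
    [0,0,-4],
    [0,0,-4],
  ],
  turn=[
    [0,0,0],
    [0,0,0],
    [0,0,0],
    [0,0,0],
    [0,0,0],
  ],
)

```text
time_s: 13.62
position: [0.5141, 0.187, 0.2137]
tcp_rot: [[0.003, -0.967, 0.255], [0.001, 0.255, 0.967], [-1.0, -0.002, 0.002]]
force: [0.5, -0.0, 4.5]
opening: 0.002
```

Call:
send_rows(
  fingers=[0,0,0,0,0,0,0,0,0,0],
  dp=[
    [0,0,-2],
    [0,0,-4],
    [0,0,-6],
    [0,0,-8],
    [0,0,-10],
    [0,0,-12],
    [0,0,-14],
    [0,0,-16],
    [0,0,-18],
    [0,0,-18],
  ],
  turn=[
    [0,0,0],
    [0,0,0],
    [0,0,0],
    [0,0,0],
    [0,0,0],
    [0,0,0],
    [0,0,0],
    [0,0,0],
    [0,0,0],
    [0,0,0],
  ],
)

```text
time_s: 14.45
position: [0.5141, 0.1869, 0.1953]
tcp_rot: [[0.002, -0.967, 0.255], [0.001, 0.255, 0.967], [-1.0, -0.002, 0.002]]
force: [-0.8, 0.3, 2.4]
opening: 0.002
```

Call:
send_rows(
  fingers=[0,0,0,0,0,0,0,0,0,0],
  dp=[
    [0,0,-2],
    [0,0,-4],
    [0,0,-6],
    [0,0,-8],
    [0,0,-10],
    [0,0,-12],
    [0,0,-14],
    [0,0,-16],
    [0,0,-18],
    [0,0,-18],
  ],
  turn=[
    [0,0,0],
    [0,0,0],
    [0,0,0],
    [0,0,0],
    [0,0,0],
    [0,0,0],
    [0,0,0],
    [0,0,0],
    [0,0,0],
    [0,0,0],
  ],
)

```text
time_s: 15.28
position: [0.514, 0.1869, 0.1769]
tcp_rot: [[0.002, -0.967, 0.255], [0.001, 0.255, 0.967], [-1.0, -0.002, 0.002]]
force: [-0.1, 0.1, 1.5]
opening: 0.003
```

Call:
send_rows(
  fingers=[0,0,0,0,0,0,0,0,0,0],
  dp=[
    [0,0,-2],
    [0,0,-4],
    [0,0,-6],
    [0,0,-8],
    [0,0,-10],
    [0,0,-12],
    [0,0,-14],
    [0,0,-16],
    [0,0,-18],
    [0,0,-18],
  ],
  turn=[
    [0,0,0],
    [0,0,0],
    [0,0,0],
    [0,0,0],
    [0,0,0],
    [0,0,0],
    [0,0,0],
    [0,0,0],
    [0,0,0],
    [0,0,0],
  ],
)

```text
time_s: 16.12
position: [0.514, 0.187, 0.1587]
tcp_rot: [[0.002, -0.967, 0.255], [0.002, 0.255, 0.967], [-1.0, -0.002, 0.002]]
force: [-0.5, 1.1, 4.2]
opening: 0.005
```

Call:
send_rows(
  fingers=[0,0,0,0],
  dp=[
    [0,0,-1],
    [0,0,-2],
    [0,0,-2],
    [0,0,-2],
  ],
  turn=[
    [0,0,0],
    [0,0,0],
    [0,0,0],
    [0,0,0],
  ],
)

```text
time_s: 16.45
position: [0.514, 0.187, 0.1567]
tcp_rot: [[0.002, -0.967, 0.255], [0.002, 0.255, 0.967], [-1.0, -0.002, 0.002]]
force: [-1.3, 0.8, 4.4]
opening: 0.009
```

Call:
send_rows(
  fingers=[0,0,0],
  dp=[
    [0,0,-1],
    [0,0,-1],
    [0,0,-1],
  ],
  turn=[
    [0,0,0],
    [0,0,0],
    [0,0,0],
  ],
)

```text
time_s: 16.7
position: [0.514, 0.187, 0.1556]
tcp_rot: [[0.002, -0.967, 0.255], [0.002, 0.255, 0.967], [-1.0, -0.002, 0.002]]
force: [-0.0, 0.3, 4.3]
opening: 0.005
```

Call:
send_rows(
  fingers=[0,0,0],
  dp=[
    [0,0,-1],
    [0,0,-1],
    [0,0,-1],
  ],
  turn=[
    [0,0,0],
    [0,0,0],
    [0,0,0],
  ],
)

```text
time_s: 16.95
position: [0.514, 0.187, 0.1545]
tcp_rot: [[0.002, -0.967, 0.255], [0.002, 0.255, 0.967], [-1.0, -0.002, 0.002]]
force: [0.3, 0.3, 4.0]
opening: 0.001
```

Call:
send_rows(
  fingers=[0,0,0],
  dp=[
    [0,0,-1],
    [0,0,-1],
    [0,0,-1],
  ],
  turn=[
    [0,0,0],
    [0,0,0],
    [0,0,0],
  ],
)

```text
time_s: 17.2
position: [0.514, 0.187, 0.1534]
tcp_rot: [[0.002, -0.967, 0.255], [0.002, 0.255, 0.967], [-1.0, -0.002, 0.002]]
force: [-0.7, -0.2, 4.3]
opening: 0.004
```

Call:
send_rows(
  fingers=[0,0,0],
  dp=[
    [0,0,-1],
    [0,0,-1],
    [0,0,-1],
  ],
  turn=[
    [0,0,0],
    [0,0,0],
    [0,0,0],
  ],
)

```text
time_s: 17.45
position: [0.514, 0.187, 0.1524]
tcp_rot: [[0.002, -0.967, 0.255], [0.001, 0.255, 0.967], [-1.0, -0.002, 0.002]]
force: [-0.8, 0.3, 4.0]
opening: 0.006
```

Call:
send_rows(
  fingers=[0,0,0],
  dp=[
    [0,0,-1],
    [0,0,-1],
    [0,0,-1],
  ],
  turn=[
    [0,0,0],
    [0,0,0],
    [0,0,0],
  ],
)

```text
time_s: 17.7
position: [0.514, 0.187, 0.1514]
tcp_rot: [[0.002, -0.967, 0.255], [0.001, 0.255, 0.967], [-1.0, -0.002, 0.002]]
force: [-0.5, 0.1, 5.0]
opening: 0.004
```

Call:
send_rows(
  fingers=[0,0,0],
  dp=[
    [0,0,-1],
    [0,0,-1],
    [0,0,-1],
  ],
  turn=[
    [0,0,0],
    [0,0,0],
    [0,0,0],
  ],
)

```text
time_s: 17.95
position: [0.514, 0.187, 0.1503]
tcp_rot: [[0.002, -0.967, 0.255], [0.001, 0.255, 0.967], [-1.0, -0.002, 0.002]]
force: [-0.3, -0.6, 3.5]
opening: 0.007
```

Call:
send_rows(
  fingers=[0,0,0],
  dp=[
    [0,0,-1],
    [0,0,-1],
    [0,0,-1],
  ],
  turn=[
    [0,0,0],
    [0,0,0],
    [0,0,0],
  ],
)

```text
time_s: 18.2
position: [0.514, 0.1869, 0.1493]
tcp_rot: [[0.002, -0.967, 0.255], [0.001, 0.255, 0.967], [-1.0, -0.002, 0.002]]
force: [0.1, 0.5, 3.6]
opening: 0.006
```

Call:
send_rows(
  fingers=[0,0,0],
  dp=[
    [0,0,-1],
    [0,0,-1],
    [0,0,-1],
  ],
  turn=[
    [0,0,0],
    [0,0,0],
    [0,0,0],
  ],
)

```text
time_s: 18.45
position: [0.514, 0.187, 0.1483]
tcp_rot: [[0.002, -0.967, 0.255], [0.001, 0.255, 0.967], [-1.0, -0.002, 0.002]]
force: [-0.4, -0.3, 4.7]
opening: 0.004
```

Call:
send_rows(
  fingers=[0,0,0],
  dp=[
    [0,0,-1],
    [0,0,-1],
    [0,0,-1],
  ],
  turn=[
    [0,0,0],
    [0,0,0],
    [0,0,0],
  ],
)

```text
time_s: 18.7
position: [0.514, 0.1869, 0.1476]
tcp_rot: [[0.002, -0.967, 0.255], [0.001, 0.255, 0.967], [-1.0, -0.002, 0.002]]
force: [-1.4, 0.2, 6.2]
opening: 0.003
```

Call:
send_rows(
  fingers=[0,0,0],
  dp=[
    [0,0,-1],
    [0,0,-1],
    [0,0,-1],
  ],
  turn=[
    [0,0,0],
    [0,0,0],
    [0,0,0],
  ],
)

```text
time_s: 18.95
position: [0.514, 0.187, 0.1473]
tcp_rot: [[0.003, -0.967, 0.255], [0.001, 0.255, 0.967], [-1.0, -0.002, 0.002]]
force: [-1.7, -1.0, 7.8]
opening: 0.006
```

Call:
send_rows(
  fingers=[0,0,0],
  dp=[
    [0,0,-2],
    [0,0,-2],
    [0,0,-2],
  ],
  turn=[
    [0,0,0],
    [0,0,0],
    [0,0,0],
  ],
)

```text
time_s: 19.2
position: [0.514, 0.1869, 0.1463]
tcp_rot: [[0.003, -0.967, 0.255], [0.001, 0.255, 0.967], [-1.0, -0.003, 0.002]]
force: [-2.3, -0.5, 10.8]
opening: 0.001
```

Call:
send_rows(
  fingers=[0,0,0],
  dp=[
    [0,0,-2],
    [0,0,-2],
    [0,0,-2],
  ],
  turn=[
    [0,0,0],
    [0,0,0],
    [0,0,0],
  ],
)

```text
time_s: 19.45
position: [0.514, 0.187, 0.1458]
tcp_rot: [[0.004, -0.967, 0.254], [0.001, 0.254, 0.967], [-1.0, -0.003, 0.002]]
force: [-3.8, -1.3, 14.2]
opening: 0.004
```

Call:
send_rows(
  fingers=[0,0,0],
  dp=[
    [0,0,-2.4],
    [0,0,-2.4],
    [0,0,-2.4],
  ],
  turn=[
    [0,0,0],
    [0,0,0],
    [0,0,0],
  ],
)

```text
time_s: 19.7
position: [0.5141, 0.187, 0.1452]
tcp_rot: [[0.004, -0.967, 0.254], [0.001, 0.254, 0.967], [-1.0, -0.004, 0.002]]
force: [-4.1, -0.2, 17.0]
opening: 0.012
```

Call:
send_rows(
  fingers=[0,0,0,0,0],
  dp=[
    [0,0,-2],
    [0,0,-2],
    [0,0,-2],
    [0,0,-2],
    [0,0,-2],
  ],
  turn=[
    [0,0,0],
    [0,0,0],
    [0,0,0],
    [0,0,0],
    [0,0,0],
  ],
)

```text
time_s: 20.12
position: [0.5141, 0.1869, 0.1453]
tcp_rot: [[0.005, -0.967, 0.254], [0.001, 0.254, 0.967], [-1.0, -0.005, 0.002]]
force: [-3.6, -0.9, 18.0]
opening: 0.006
```

Call:
send_rows(
  fingers=[0,0,0,0,0,0,0,0,0,0],
  dp=[
    [0,0,1],
    [0,0,3],
    [0,0,6],
    [0,0,10],
    [0,0,15],
    [0,0,20],
    [0,0,25],
    [0,0,30],
    [0,0,35],
    [0,0,40],
  ],
  turn=[
    [0,0,0],
    [0,0,0],
    [0,0,0],
    [0,0,0],
    [0,0,0],
    [0,0,0],
    [0,0,0],
    [0,0,0],
    [0,0,0],
    [0,0,0],
  ],
)

```text
time_s: 20.95
position: [0.5141, 0.187, 0.1861]
tcp_rot: [[0.006, -0.967, 0.254], [0.001, 0.254, 0.967], [-1.0, -0.005, 0.003]]
force: [-3.2, 0.6, 2.4]
opening: 0.003
```

Call:
send_rows(
  fingers=[0,0,0,0,0,0,0,0,0,0],
  dp=[
    [0,0,5],
    [0,0,10],
    [0,0,18],
    [0,0,30],
    [0,0,45],
    [0,0,65],
    [0,0,85],
    [0,0,100],
    [0,0,100],
    [0,0,100],
  ],
  turn=[
    [0,0,0],
    [0,0,0],
    [0,0,0],
    [0,0,0],
    [0,0,0],
    [0,0,0],
    [0,0,0],
    [0,0,0],
    [0,0,0],
    [0,0,0],
  ],
)

```text
time_s: 21.78
position: [0.5153, 0.187, 0.2873]
tcp_rot: [[0.01, -0.967, 0.254], [0.002, 0.254, 0.967], [-1.0, -0.009, 0.004]]
force: [-0.2, 0.0, -0.2]
opening: 0.008
```

```bash
python3 - <<'E'
from rig import bot
from h import *
s=bot.read_state();print(s["time_s"],s["position"],s["force"])
o=[]
for n,r in(("scene",(slice(60,200),slice(280,400))),("side",(slice(130,300),slice(170,316)))):
    c=bot.capture(n);o.append(cv2.resize(c["img"][r],(395,460),interpolation=cv2.INTER_CUBIC))
    cv2.imwrite(f"pics/{n}10.png",c["img"])
    P=cloud(c);m=np.hypot(P[...,0]-.513,P[...,1]-.186)<.012;m&=P[...,2]<.22
    P0=cloud(dict(np.load(n+"0.npz")));m0=np.hypot(P0[...,0]-.513,P0[...,1]-.186)<.012;m0&=P0[...,2]>.15
    print(n,m.sum(),np.percentile(P[m][:,2],[5,50,95]).round(4),"before",np.percentile(P0[m0][:,2],[5,50,95]).round(4))
cv2.imwrite("pics/z10.png",cv2.hconcat(o))
E
```

```text
21.7833 [0.51526365 0.18697054 0.28734372] [-0.24815304  0.01652889 -0.16039581]
scene 52 [0.1869 0.188  0.1891] before [0.1867 0.1881 0.189 ]
side 172 [0.1897 0.1908 0.1919] before [0.1897 0.1908 0.192 ]
```

View pics/z10.png

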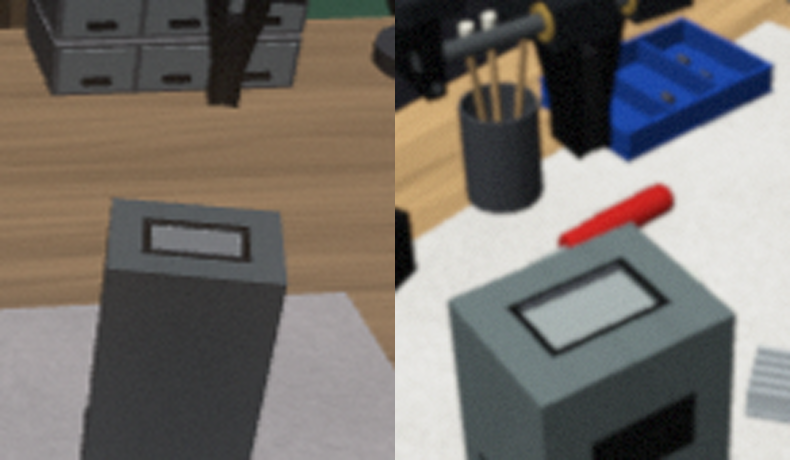

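View pics/scene10.png

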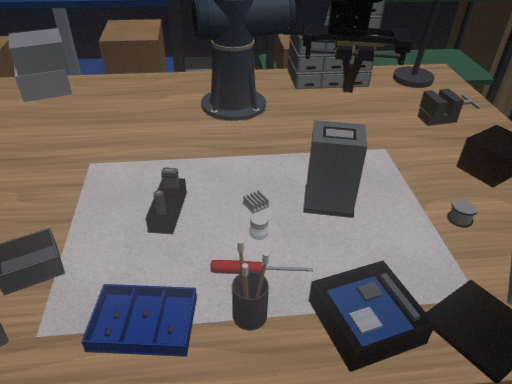

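```bash
python3 -c "
from rig import bot
print(bot.hand_in())"
```

```text
the job is handed in; nothing more can be done
None
```

I loaded the pack into the tester and handed the job in at about 22 s of the 72 s allowed. No verdict came back.

- **Loading:** I gripped the pack near its top, put it through the flap into the guide until the leaf spring held it, and let go. Depth readings after release put the pack's top at about 216 mm with the pack upright, so it had neither slipped nor tilted.
- **Push:** With the fingers closed, I pushed the pack down. Sliding took about 4 N. The contacts were felt at a fingertip height of about 148 mm, which puts the pack's top about 42 mm below the tester's top. I held for about 0.4 s at 17 to 18 N, about 13 to 14 N above sliding. By force that is a contact give of 2.6 to 2.8 mm, and by position 2.7 to 2.8 mm.
- **Last checks:**
  - The flap is shut at the same level as before the job, in both fixed views.
  - The pack's underside was about 27 mm above the tester's underside at full push.
  - The other things in the rack and on the bench look unmoved.
  - The fingers are about 97 mm clear of the tester, with about 0 N on the wrist.

**Not checked directly:** How far the contacts stay pressed under the shut flap can't be seen; I only have the push readings for that. The scene and side cameras differed by 2 to 3 mm in absolute position, so I aligned the pack by its position relative to the tester within each view. In those terms they agreed to about 0.1 mm across the mouth's short side. Along its long side only the side view gave a usable reading.

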